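# Point out the open toggle clamp

## Task

One of the three toggle clamps on the aluminium measuring fixture has been left open: its red handle stands up while the other two lie flat. Point it out to the inspector: bring the fingertips to about two centimetres straight above the top end of the upright handle and stay there for two seconds without touching any clamp, then press the green push button all the way down to acknowledge, let it come back up and end clear of it. Leave the black button and everything else on the bench as it is, and pick nothing up.

Things in the scene. Friction and masses are not known exactly. Their poses are not given: they have to be found in the camera images.
- tip_a (a point): far end of the red grip of toggle clamp a (the open one in every start: the handle stands up, this end about 200 mm above the bench, leaning up to 20 degrees outward along the fixture's x or 5 degrees the other way), on the grip's axis. The grip is a red cylinder 21 mm across and 85 mm long on a flat steel shank; this point is 128 mm from the handle's pivot
- tip_b (a point): far end of the red grip of toggle clamp b (closed, the handle lies flat about 76 mm above the bench), on the grip's axis. The grip is a red cylinder 21 mm across and 85 mm long on a flat steel shank; this point is 128 mm from the handle's pivot
- tip_c (a point): far end of the red grip of toggle clamp c (closed, the handle lies flat about 76 mm above the bench), on the grip's axis. The grip is a red cylinder 21 mm across and 85 mm long on a flat steel shank; this point is 128 mm from the handle's pivot
- clamp_a: steel toggle clamp a on the fixture plate, foot 52 x 46 mm; origin at the centre of its foot, on the plate's top, 22 mm above the bench; same yaw as the plate. Its handle pivots 54 mm above and 4 mm to +x of the origin and lies along +x when closed
- clamp_b: steel toggle clamp b on the fixture plate, foot 52 x 46 mm; origin at the centre of its foot, on the plate's top, 22 mm above the bench; same yaw as the plate. Its handle pivots 54 mm above and 4 mm to +x of the origin and lies along +x when closed
- clamp_c: steel toggle clamp c on the fixture plate, foot 52 x 46 mm; origin at the centre of its foot, on the plate's top, 22 mm above the bench; same yaw as the plate. Its handle pivots 54 mm above and 4 mm to +x of the origin and lies along +x when closed
- handle_a (a joint): angle of clamp a's handle, rad: 0 lies flat and away from the robot (clamped), 1.57 stands upright (open). A stiff frictional hinge, stays where it is
- handle_b (a joint): angle of clamp b's handle, as for handle_a
- handle_c (a joint): angle of clamp c's handle, as for handle_a
- plate: fixed aluminium plate 260 (x) x 360 (y) x 22 mm, bar handles on its y ends (420 overall), origin under its centre. A casting (top 62 mm above the bench) on its robot side. Three steel clamps (to 80 mm) in a row 60 mm along its +x, at y -110, 0, 110, in any order; the open one's steel arm, on the robot side of its handle, rises to 160 mm; its handle is taller
- green_top (a point): centre of the top face of the green push button, 34 mm across, in a grey housing fixed to the bench to the right of the fixture (-y); pressed straight down. It stands 22 mm above the bench when released, 10 mm proud of its housing (50 mm across)
- green (a joint): travel of the green button, m: 0 released, 0.006 fully down (spring, 4.5 N at the bottom, springs back)
- black_top (a point): centre of the top face of the black push button, same shape as the green one, next to it 120 mm away roughly along x (within 20 degrees); which of the two is nearer varies. Not to be pressed
- black (a joint): travel of the black button, m: 0 released, 0.006 fully down
- gauge0: loose bright steel gauge cylinder 35 mm across and 60 mm tall standing upright to the left of the fixture, origin at the centre of its underside; bystander
- gauge1: loose bright steel gauge cylinder 35 mm across and 60 mm tall standing upright to the left of the fixture, origin at the centre of its underside; bystander
- gauge2: loose bright steel gauge cylinder 35 mm across and 60 mm tall standing upright to the left of the fixture, origin at the centre of its underside; bystander
- gauge3: loose bright steel gauge cylinder 35 mm across and 60 mm tall standing upright to the left of the fixture, origin at the centre of its underside; bystander
- screwdriver: loose screwdriver with a blue handle lying on the bench at the left; bystander, origin at its underside
- wrench: loose steel wrench lying beyond the fixture; bystander, origin at its underside
- setting_ring: loose brass setting ring 64 mm across and 20 mm high lying beyond the buttons; bystander, origin at the centre of its underside
- marker_can: loose can 52 mm across and 120 mm tall standing to the left of the fixture's far side; bystander, origin at the centre of its underside
Not all that is in view belongs to the job. What is shaped like the part that bears green_top but blue or pink is not meant.

How it is judged:
On the way, in this order (a step that is already met when the one before it is completed fails the run):
1. the fingertips stay just above the top end of the upright handle of the open clamp (horizontal distance between the grasp point and tip_a below 0.03 m and distance between the grasp point and tip_a between 0.021 and 0.08 m and height (world z) of the grasp point above 0.21 m), for 1.5 s.
2. the green button is pressed down by the fingers (value of joint green above 0.0045 m and contact force between the fingers and green above 0.5 N), for 0.04 s.
At the end, for the whole second after the job is handed in: After pointing (1.5 s, grasp point above the open handle's end, within 30 mm sideways and 21 to 80 mm from it) and a press of 4.5 mm or more: both buttons are up, the open handle stands above 1.1 rad, the others are below 0.25 rad, no loose thing has moved over 15 mm, all at rest (value of joint each of green, black below 0.002 m and not (value of joint handle_a below 1.1 rad or value of joint any of handle_b, handle_c above 0.25 rad) and not (distance of any of gauge0, gauge1, gauge2, gauge3, screwdriver, wrench, setting_ring, marker_can from where it was at the start of the episode above 0.015 m) and linear speed of each of gauge0, gauge1, gauge2, gauge3, screwdriver, wrench, setting_ring, marker_can below 0.02 m/s); the robot touches nothing.
It fails at once if a clamp is touched (contact force between any of the fingers, the arm and clamp_a above 0.5 N or contact force between any of the fingers, the arm and clamp_b above 0.5 N or contact force between any of the fingers, the arm and clamp_c above 0.5 N).
It fails at once if a clamp handle is moved (value of joint handle_a below 1.1 rad or value of joint any of handle_b, handle_c above 0.25 rad).
It fails at once if the black button is pressed (value of joint black above 0.002 m).
It fails at once if a bystander is moved more than 15 mm or lifted (distance of any of gauge0, gauge1, gauge2, gauge3, screwdriver, wrench, setting_ring, marker_can from where it was at the start of the episode above 0.015 m).
It also fails if it takes over 43 s, if anything falls off the work surface, if the arm or the gripper's body presses on something with over 40 N, if the wrist force passes 120 N, or if a joint passes its speed limit or range.

## Robot

A 6-joint arm with a two-finger parallel gripper is mounted at the origin on the work surface. World frame = base frame: x ahead of the robot, y to its left, z up, the work surface at z = 0. Lengths are in m, angles in rad, forces in N, time in s.
With the tool pointing down it reaches from about 0.35 to 0.85 m from the base axis. Payload 8.1 kg.
Tool frame: the origin (TCP) lies on the mounting face of the last link; the fingertips stand 173 mm ahead of it and the grasp point (between the pads) lies 155 mm ahead of it (ctrl.grip_point_offset is the distance from the TCP to the grasp point, in m); z points along the fingers, y is the direction in which the jaws open and shut (so a half turn about z gives the same grasp; the last joint's range is limited). The gripper opens to 85 mm and grips with 20 to 120 N. Pads are 22 mm wide; open, the fingers measure 114 mm over their backs; the gripper's body (76 mm by 85 mm) begins 54 mm behind the grasp point. The pads swing forward as they close: fully open they stand 13 mm farther back than shut.
Start: joints at [1.209, 0.13, 1.488, -0, 1.523, -0.085], TCP at [0.164, 0.577, 0.405] pointing down, gripper open.
Joint ranges: [-2.96, 2.96], [-0.89, 2.26], [0.02, 2.5], [-1.34, 4.48], [0, 2.73], [-2.66, 2.66]. Speed limits (rad/s): [2.39, 2.39, 2.79, 3.14, 3.14, 3.14].

## Interface

Orientations are given as a unit quaternion [w, x, y, z].
In Python, from rig import ctrl gives the robot as it stands.
- The arm moves only by the tool move_arm, never from a script. Its argument "commands" is a list of rows, each an object of numbers: "gripper": the gripper's target within -1 to 1 (shut at 1, half-way at 0, fully open at -1); "tx", "ty", "tz": the shift along the tool's x, y, z in cm; "ax", "ay", "az": the turn, a rotation vector about the tool's x, y, z in degrees. A call has 1 to 20 rows; each row is the pose to reach, as a shift and turn from the pose commanded when the call began, along the tool's axes at that moment; what a row does not reach only later rows make up. A row lasts 1/12 s, in which the tool goes at most 41.7 mm and 7.16 degrees, less where a joint would pass 70% of its speed; a pose out of reach is approached as far as the arm can. A call with a gripper value outside its range is refused whole. The fingers move at their own pace and stop on an object; "newtons" is the grip in N (left out, the last holds). Time passes only in rows, so rows that repeat a pose let the fingers close. It gives the time, the measured TCP pose, the force and the opening at its end, in the units of the state.
- ctrl.get_state(): the state, without advancing time (a new reading comes with each control period).
- ctrl.get_image(name): name is "side" or "top"; returns a dict with "image" (400x640x3 uint8, red, green, blue), "camera_matrix" (3x3 intrinsics, pixels), "cam_to_world" (4x4, takes a point from camera to world coordinates). Camera axes: x right, y up, looking along -z (the intrinsics and any distortion apply to the point x, -y, -z); pixel columns grow to the right and rows downward; lengths in m; the calibration is good to about 2 mm. A picture is of the moment at which its call begins. There is no depth.
- ctrl.hand_in(): hands the job in, once; it reports no verdict.
The state is a dict: "t": time; "q": joint angles; "dq": joint speeds; "joint_torque": joint torques, N m; "ee_pos": TCP position; "orientation": TCP orientation; "force": force on the tool from outside, world axes, zero at the start; "torque": the same for the moment, N m; "grip_width": finger opening in m.
Only numpy, scipy, OpenCV 4.12 (cv2) and the standard library are available. Lean on these libraries where they do the work, as an engineer would, in place of code of your own. Each camera call takes 0.05 s, during which the arm holds its last target.

## Working session

There is one attempt and no reset: what is moved stays moved. The work goes in short steps, Python scripts to look and compute and a tool call to move; the robot and the scene stay as the last step left them, time stands still between calls to the robot, and variables do not carry over. Pictures are saved under pics/ and viewed, and the job is handed in when it is done.

Besides the shell and the picture viewer there is one more tool, called after "Request:" as name([rows], argument=value, ...), one row to a line, values as JSON. move_arm: Moves the arm, as the interface text tells. Its arguments: {"type":"object","properties":{"commands":{"type":"array","items":{"type":"object","properties":{"gripper":{"type":"number"},"tx":{"type":"number"},"ty":{"type":"number"},"tz":{"type":"number"},"ax":{"type":"number"},"ay":{"type":"number"},"az":{"type":"number"}}}},"newtons":{"type":"number"}},"required":["commands"]}

```bash
mkdir -p pics; python3 - <<'E'
from rig import ctrl
import cv2,numpy as np,pickle
s=ctrl.get_state();print({k:np.round(v,3) for k,v in s.items()},ctrl.grip_point_offset)
for n in("side","top"):
    d=ctrl.get_image(n);pickle.dump(d,open(n+'.pkl','wb'))
    cv2.imwrite(f'pics/{n}0.png',d['image'][:,:,::-1]);print(n,d['camera_matrix'],np.round(d['cam_to_world'],3),d.keys())
E
```

```text
{'t': np.float64(0.0), 'q': array([ 1.209,  0.131,  1.489, -0.   ,  1.523, -0.085]), 'dq': array([ 0.001, -0.   ,  0.   ,  0.   , -0.001, -0.001]), 'joint_torque': array([-3.0000e-03, -5.6935e+01, -5.0057e+01, -0.0000e+00,  1.4000e-02,
       -0.0000e+00]), 'ee_pos': array([0.164, 0.577, 0.404]), 'orientation': array([-0.   ,  0.138,  0.99 , -0.001]), 'force': array([-0.655,  0.621,  0.424]), 'torque': array([-0.007, -0.017, -0.043]), 'grip_width': np.float64(0.086)} 0.1547
side [[467.66232085   0.         314.76405048]
 [  0.         467.66232085 204.03357204]
 [  0.           0.           1.        ]] [[-9.410e-01  2.300e-01 -2.500e-01  1.680e-01]
 [-3.390e-01 -6.340e-01  6.950e-01  1.127e+00]
 [ 1.000e-03  7.390e-01  6.740e-01  1.150e+00]
 [ 0.000e+00  0.000e+00  0.000e+00  1.000e+00]] dict_keys(['image', 'camera_matrix', 'cam_to_world'])
top [[425.88744414   0.         314.81516947]
 [  0.         425.88744414 196.34040776]
 [  0.           0.           1.        ]] [[ 0.023  0.979 -0.2    0.306]
 [-1.     0.021 -0.01   0.035]
 [-0.005  0.201  0.98   1.309]
 [ 0.     0.     0.     1.   ]] dict_keys(['image', 'camera_matrix', 'cam_to_world'])
```

View pics/side0.png

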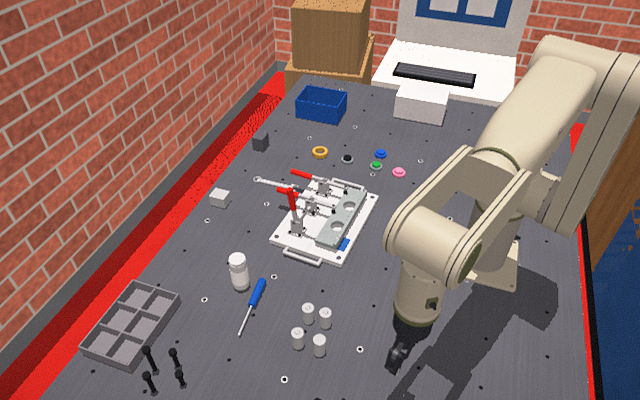

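View pics/top0.png

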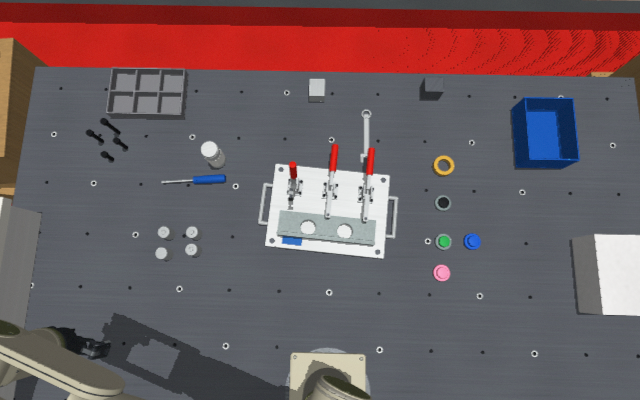

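The top view shows three red grips. The ones at (333,157) and (370,160) are long, so they lie flat. The one at (293,170) is foreshortened, and in the side view it stands up at (290,197), so that is open clamp a. There are four buttons in the top view: green (444,242), black (443,202), blue (472,241) and pink (442,272). The green one is meant. I'll confirm both in enlarged crops and measure.

```bash
cat > h.py <<'E'
import cv2,numpy as np,pickle
def ray(d,u,v):
    K=d['camera_matrix'];p=np.linalg.inv(K)@[u,v,1];T=d['cam_to_world']
    r=T[:3,:3]@[p[0],-p[1],-p[2]];return T[:3,3],r/np.linalg.norm(r)
def plane(d,u,v,z):
    o,r=ray(d,u,v);return o+r*(z-o[2])/r[2]
def tri(d1,p1,d2,p2):
    o1,r1=ray(d1,*p1);o2,r2=ray(d2,*p2)
    s=np.linalg.lstsq(np.c_[r1,-r2],o2-o1,rcond=None)[0]
    a,b=o1+s[0]*r1,o2+s[1]*r2;return (a+b)/2,np.linalg.norm(a-b)
def proj(d,P):
    T=d['cam_to_world'];c=T[:3,:3].T@(np.array(P)-T[:3,3]);q=d['camera_matrix']@[c[0],-c[1],-c[2]];return q[:2]/q[2]
E
python3 - <<'E'
from h import *
S=pickle.load(open('side.pkl','rb'));T=pickle.load(open('top.pkl','rb'))
a=cv2.resize(S['image'][150:250,250:410],None,fx=5,fy=5,interpolation=cv2.INTER_CUBIC)[:,:,::-1]
b=cv2.resize(T['image'][140:290,255:485],None,fx=3.4,fy=3.4,interpolation=cv2.INTER_CUBIC)[:,:,::-1]
cv2.imwrite('pics/cs.png',a);cv2.imwrite('pics/ct.png',b)
for n,d,roi in(('side',S,(250,420,140,260)),('top',T,(250,500,130,290))):
    im=d['image'];h=cv2.cvtColor(im,cv2.COLOR_RGB2HSV)
    red=((h[...,0]<6)|(h[...,0]>174))&(h[...,1]>150)&(h[...,2]>60)
    gr=(abs(h[...,0].astype(int)-65)<20)&(h[...,1]>120)&(h[...,2]>50)
    for c,m in(('red',red),('green',gr)):
        k=np.zeros(m.shape,np.uint8);x0,x1,y0,y1=roi;k[y0:y1,x0:x1]=m[y0:y1,x0:x1]
        N,L,st,ce=cv2.connectedComponentsWithStats(k)
        for i in range(1,N):
            if st[i,4]>15:
                pts=np.argwhere(L==i)[:,::-1].astype(np.float32)
                print(n,c,st[i],ce[i].round(1),cv2.minAreaRect(pts))
                if c=='green': print(plane(d,*ce[i],0.022))
E
```

```text
side red [290 169  22  11 113] [300.8 173.4] ((300.5604248046875, 173.30856323242188), (21.530893325805664, 5.169421672821045), 17.52556800842285)
side red [276 187  23  24 221] [289.  195.8] ((290.0692138671875, 194.9461669921875), (28.59208869934082, 16.137866973876953), 52.12501525878906)
side green [372 161   8   7  41] [375.9 163.8] ((375.5, 164.0), (6.0, 7.0), 90.0)
[ 0.43959223 -0.34098758  0.022     ]
top red [329 144   9  27 177] [333.4 157.3] ((333.3960266113281, 157.03961181640625), (6.766253471374512, 26.46799087524414), 5.710592269897461)
top red [366 148   9  27 175] [370.  160.9] ((370.006103515625, 160.9451141357422), (6.625892162322998, 26.61400032043457), 6.34019136428833)
top red [289 161   8  18  99] [292.6 169.4] ((292.504150390625, 169.54507446289062), (17.111255645751953, 6.156430721282959), 84.80557250976562)
top green [439 236  11  11  93] [443.8 240.9] ((444.0, 241.0), (10.0, 10.0), 90.0)
[ 0.44044092 -0.34497198  0.022     ]
```

View pics/cs.png

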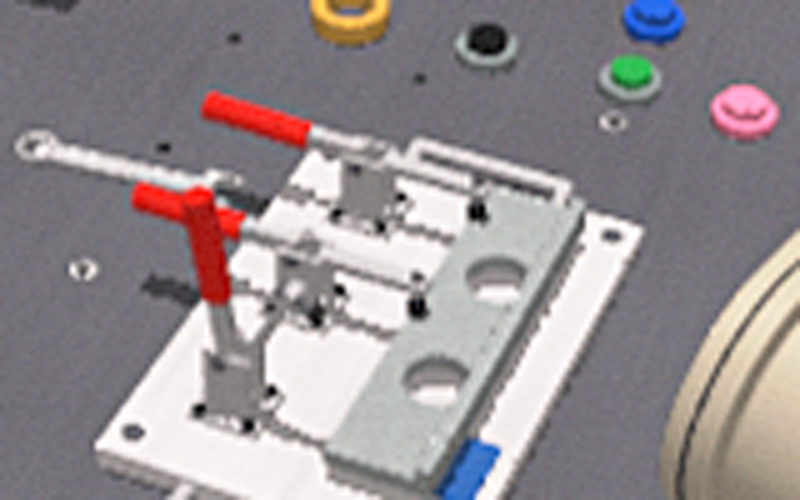

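View pics/ct.png

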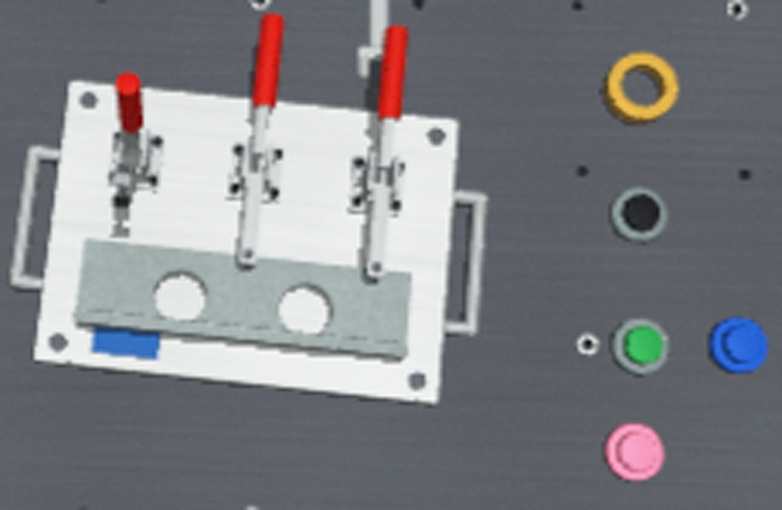

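The crops confirm both targets. The upright grip's top end is at about (199,196) in the side crop and (129,83) in the top crop. The green button is in a grey housing, with blue and pink decoys next to it.

```bash
python3 - <<'E'
from h import *
S=pickle.load(open('side.pkl','rb'));T=pickle.load(open('top.pkl','rb'))
t,e=tri(S,(289.4,188.6),T,(292.6,164.1));print('tip',t,e)
print('green tri',tri(S,(375.9,163.5),T,(443.8,240.9)))
print('tip b,c top', plane(T,334.6,146,.076),plane(T,371.5,149.5,.076))
print('black',plane(T,443,202,.022))
# pivot from closed clamp spacing and yaw from casting
a=plane(T,333.4,157.3,.076);b=plane(T,370,160.9,.076);v=b-a;print('row',np.linalg.norm(v),v, 'expected tip a in-line from pitch', a-v)
from rig import ctrl
from scipy.spatial.transform import Rotation as R
s=ctrl.get_state();q=s['orientation'];r=R.from_quat(q[[1,2,3,0]]);print(r.as_matrix().round(3))
gp=s['ee_pos']+r.as_matrix()[:,2]*.1547;print(gp)
for n,p in(('tip',t),('green',np.array([.44,-.343,.022]))):print(n,r.inv().apply(p-gp)*100)
E
```

```text
tip [0.61961713 0.10729879 0.20055057] 0.0011412957334267612
green tri (array([ 0.44052639, -0.34556341,  0.01977051]), np.float64(0.00031212508493041503))
tip b,c top [ 0.71500987 -0.00974781  0.076     ] [ 0.70628532 -0.12135185  0.076     ]
black [ 0.55995265 -0.34696853  0.022     ]
row 0.11045614757055375 [-8.93041907e-03 -1.10094542e-01 -2.22044605e-16] expected tip a in-line from pitch [0.68826713 0.10348405 0.076     ]
[[-0.962  0.273 -0.001]
 [ 0.273  0.962 -0.002]
 [ 0.    -0.002 -1.   ]]
[0.16377198 0.57674855 0.24903976]
tip [-56.67834338 -32.6938097    4.89602761]
green [-51.70731412 -80.88839921  22.83165058]
```

Checks on the measurements: the tip is at (0.620, 0.107, 0.2006) against an expected height of about 0.200, with the two rays 1 mm apart. Clamp pitch is 110.5 mm against 110, and black to green is 120 mm against 120. Green is at (0.4405, -0.345). Next I move across at the current height with the gripper shut; the fingertips pass about 3 cm above the handle.

Request:
move_arm([
  {"gripper": 1,"tx": -0.8,"ty": -0.5,"tz": -1},
  {"gripper": 1,"tx": -2.6,"ty": -1.5,"tz": -2},
  {"gripper": 1,"tx": -5.2,"ty": -3,"tz": -2},
  {"gripper": 1,"tx": -8.7,"ty": -5,"tz": -2},
  {"gripper": 1,"tx": -12.1,"ty": -7,"tz": -2},
  {"gripper": 1,"tx": -15.6,"ty": -9,"tz": -2},
  {"gripper": 1,"tx": -19.1,"ty": -11,"tz": -2},
  {"gripper": 1,"tx": -22.5,"ty": -13,"tz": -2},
  {"gripper": 1,"tx": -26,"ty": -15,"tz": -2},
  {"gripper": 1,"tx": -29.5,"ty": -17,"tz": -2},
  {"gripper": 1,"tx": -32.9,"ty": -19,"tz": -2},
  {"gripper": 1,"tx": -36.4,"ty": -21,"tz": -2},
  {"gripper": 1,"tx": -39.9,"ty": -23,"tz": -2},
  {"gripper": 1,"tx": -43.3,"ty": -25,"tz": -2},
  {"gripper": 1,"tx": -46.8,"ty": -27,"tz": -2},
  {"gripper": 1,"tx": -50.3,"ty": -29,"tz": -2},
  {"gripper": 1,"tx": -53,"ty": -30.6,"tz": -2},
  {"gripper": 1,"tx": -55.5,"ty": -32,"tz": -2},
  {"gripper": 1,"tx": -56.7,"ty": -32.7,"tz": -2},
  {"gripper": 1,"tx": -56.7,"ty": -32.7,"tz": -2},
])

```text
invalid input
```

```bash
cat > st.py <<'E'
from rig import ctrl
from h import *
import sys
from scipy.spatial.transform import Rotation as R
def st():
    s=ctrl.get_state();q=s['orientation'];r=R.from_quat(q[[1,2,3,0]])
    gp=s['ee_pos']+r.as_matrix()[:,2]*.1547
    print('t',s['t'],'gp',gp.round(4),'q',s['q'].round(2),'F',s['force'].round(2),'w',s['grip_width'])
    for n,p in(('tip',[.6196,.1073,.2005]),('green',[.4405,-.345,.022])):print(n,(r.inv().apply(p-gp)*100).round(2))
    return gp
E
python3 - <<'E'
from st import *
st()
for n in('side','top'):
    d=ctrl.get_image(n);im=d['image'];u,v=proj(d,[.6196,.1073,.2005]).astype(int)
    c=im[v-60:v+60,u-80:u+80];cv2.imwrite(f'pics/{n}1.png',cv2.resize(c,None,fx=4,fy=4,interpolation=cv2.INTER_CUBIC)[:,:,::-1])
E
```

```text
t 0.1 gp [0.1638 0.5767 0.249 ] q [ 1.21  0.13  1.49 -0.    1.52 -0.09] F [ 0.42  0.39 -0.31] w 0.08539623839730745
tip [-56.68 -32.69   4.9 ]
green [-51.81 -81.07  22.83]
```

View pics/side1.png

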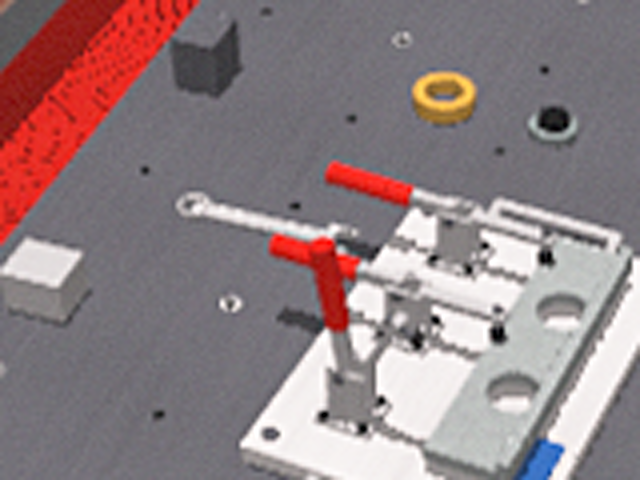

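View pics/top1.png

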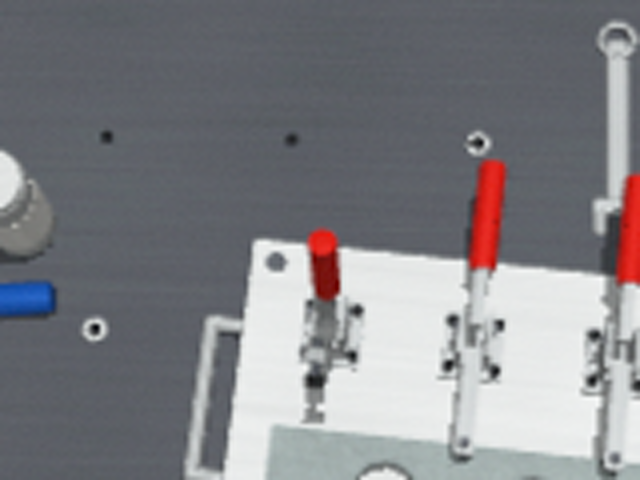

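The call was refused and the arm did not move; the crops confirm the tip pixel is centred on the grip's end. I'll retry the move by itself.

Request:
move_arm([
  {"gripper": 1,"tx": -0.8,"ty": -0.5,"tz": -1},
  {"gripper": 1,"tx": -2.6,"ty": -1.5,"tz": -2},
  {"gripper": 1,"tx": -5.2,"ty": -3,"tz": -2},
  {"gripper": 1,"tx": -8.7,"ty": -5,"tz": -2},
  {"gripper": 1,"tx": -12.1,"ty": -7,"tz": -2},
  {"gripper": 1,"tx": -15.6,"ty": -9,"tz": -2},
  {"gripper": 1,"tx": -19.1,"ty": -11,"tz": -2},
  {"gripper": 1,"tx": -22.5,"ty": -13,"tz": -2},
  {"gripper": 1,"tx": -26,"ty": -15,"tz": -2},
  {"gripper": 1,"tx": -29.5,"ty": -17,"tz": -2},
])

```text
invalid input
```

Request:
move_arm([
  {"tx": 0,"ty": 0,"tz": -1,"ax": 0,"ay": 0,"az": 0,"gripper": 1},
], newtons=20)

```text
t: 0.28
ee_pos: [0.1637, 0.5766, 0.4122]
orientation: [-0.001, 0.138, 0.99, -0.002]
force: [0.2, 0.2, -0.9]
grip_width: 0.0752
```

It accepts rows with every field filled in. The move across again, in that form:

Request:
move_arm([
  {"gripper": 1,"tx": -0.8,"ty": -0.5,"tz": -0.5,"ax": 0,"ay": 0,"az": 0},
  {"gripper": 1,"tx": -2.6,"ty": -1.5,"tz": -1,"ax": 0,"ay": 0,"az": 0},
  {"gripper": 1,"tx": -5.2,"ty": -3,"tz": -1,"ax": 0,"ay": 0,"az": 0},
  {"gripper": 1,"tx": -8.7,"ty": -5,"tz": -1,"ax": 0,"ay": 0,"az": 0},
  {"gripper": 1,"tx": -12.1,"ty": -7,"tz": -1,"ax": 0,"ay": 0,"az": 0},
  {"gripper": 1,"tx": -15.6,"ty": -9,"tz": -1,"ax": 0,"ay": 0,"az": 0},
  {"gripper": 1,"tx": -19.1,"ty": -11,"tz": -1,"ax": 0,"ay": 0,"az": 0},
  {"gripper": 1,"tx": -22.5,"ty": -13,"tz": -1,"ax": 0,"ay": 0,"az": 0},
  {"gripper": 1,"tx": -26,"ty": -15,"tz": -1,"ax": 0,"ay": 0,"az": 0},
  {"gripper": 1,"tx": -29.5,"ty": -17,"tz": -1,"ax": 0,"ay": 0,"az": 0},
  {"gripper": 1,"tx": -32.9,"ty": -19,"tz": -1,"ax": 0,"ay": 0,"az": 0},
  {"gripper": 1,"tx": -36.4,"ty": -21,"tz": -1,"ax": 0,"ay": 0,"az": 0},
  {"gripper": 1,"tx": -39.9,"ty": -23,"tz": -1,"ax": 0,"ay": 0,"az": 0},
  {"gripper": 1,"tx": -43.3,"ty": -25,"tz": -1,"ax": 0,"ay": 0,"az": 0},
  {"gripper": 1,"tx": -46.8,"ty": -27,"tz": -1,"ax": 0,"ay": 0,"az": 0},
  {"gripper": 1,"tx": -50.3,"ty": -29,"tz": -1,"ax": 0,"ay": 0,"az": 0},
  {"gripper": 1,"tx": -53,"ty": -30.6,"tz": -1,"ax": 0,"ay": 0,"az": 0},
  {"gripper": 1,"tx": -55.5,"ty": -32,"tz": -1,"ax": 0,"ay": 0,"az": 0},
  {"gripper": 1,"tx": -56.7,"ty": -32.7,"tz": -1,"ax": 0,"ay": 0,"az": 0},
  {"gripper": 1,"tx": -56.7,"ty": -32.7,"tz": -1,"ax": 0,"ay": 0,"az": 0},
], newtons=20)

```text
t: 1.95
ee_pos: [0.6214, 0.1046, 0.4251]
orientation: [0.0, 0.14, 0.99, -0.0]
force: [-0.2, 1.2, 0.5]
grip_width: -0.0001
```

```bash
python3 - <<'E'
from st import *
st()
for n in('side','top'):
    d=ctrl.get_image(n);im=d['image'];u,v=proj(d,[.6196,.1073,.2005]).astype(int)
    c=im[v-60:v+60,u-80:u+80];cv2.imwrite(f'pics/{n}2.png',cv2.resize(c,None,fx=4,fy=4,interpolation=cv2.INTER_CUBIC)[:,:,::-1])
E
```

```text
t 1.95 gp [0.6216 0.1045 0.2704] q [ 0.09  0.2   1.37 -0.    1.57 -1.2 ] F [-0.18  1.15  0.52] w -0.00012025668206542233
tip [0.27 0.22 6.99]
green [  4.99 -48.19  24.86]
```

View pics/side2.png

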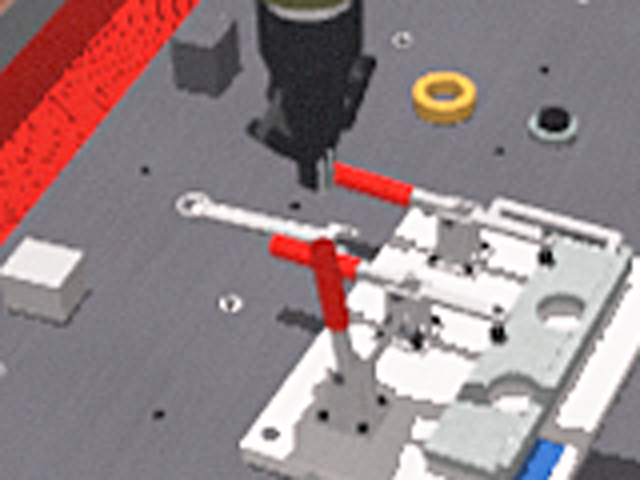

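The fingertips, at (318,185), are directly above the grip end at (322,242) and about 5 cm clear, which matches the readout. I'll lower 3 cm, leaving the grasp point 4 cm and the fingertips about 2 cm above the end, then hold there.

Request:
move_arm([
  {"gripper": 1,"tx": 0,"ty": 0,"tz": 0.8,"ax": 0,"ay": 0,"az": 0},
  {"gripper": 1,"tx": 0,"ty": 0,"tz": 1.6,"ax": 0,"ay": 0,"az": 0},
  {"gripper": 1,"tx": 0,"ty": 0,"tz": 2.3,"ax": 0,"ay": 0,"az": 0},
  {"gripper": 1,"tx": 0,"ty": 0,"tz": 2.8,"ax": 0,"ay": 0,"az": 0},
  {"gripper": 1,"tx": 0,"ty": 0,"tz": 3,"ax": 0,"ay": 0,"az": 0},
  {"gripper": 1,"tx": 0,"ty": 0,"tz": 3,"ax": 0,"ay": 0,"az": 0},
], newtons=20)

```text
t: 2.55
ee_pos: [0.6195, 0.1081, 0.3935]
orientation: [-0.001, 0.138, 0.99, -0.0]
force: [0.4, 0.2, -0.5]
grip_width: 0.0001
```

```bash
python3 - <<'E'
from st import *
st()
ims=[]
for n in('side','top'):
    d=ctrl.get_image(n);im=d['image'];u,v=proj(d,[.6196,.1073,.2005]).astype(int)
    c=im[v-40:v+40,u-45:u+45];ims.append(cv2.resize(c,None,fx=4,fy=4,interpolation=cv2.INTER_CUBIC)[:,:,::-1])
cv2.imwrite('pics/both3.png',np.hstack(ims))
E
```

```text
t 2.55 gp [0.6193 0.108  0.2388] q [ 0.09  0.21  1.42  0.    1.51 -1.2 ] F [ 0.42  0.24 -0.54] w 8.479228087575599e-05
tip [-0.06 -0.06  3.83]
green [  4.81 -48.45  21.72]
```

View pics/both3.png

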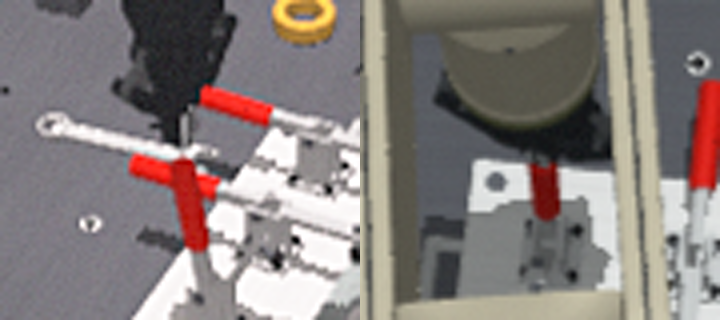

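The fingertips, at (183,143) in the left crop, are just above the grip end at (183,162) with a visible gap and no contact force. Holding for more than 2 s.

Request:
move_arm([
  {"gripper": 1,"tx": 0,"ty": 0,"tz": 0,"ax": 0,"ay": 0,"az": 0},
  {"gripper": 1,"tx": 0,"ty": 0,"tz": 0,"ax": 0,"ay": 0,"az": 0},
  {"gripper": 1,"tx": 0,"ty": 0,"tz": 0,"ax": 0,"ay": 0,"az": 0},
  {"gripper": 1,"tx": 0,"ty": 0,"tz": 0,"ax": 0,"ay": 0,"az": 0},
  {"gripper": 1,"tx": 0,"ty": 0,"tz": 0,"ax": 0,"ay": 0,"az": 0},
  {"gripper": 1,"tx": 0,"ty": 0,"tz": 0,"ax": 0,"ay": 0,"az": 0},
  {"gripper": 1,"tx": 0,"ty": 0,"tz": 0,"ax": 0,"ay": 0,"az": 0},
  {"gripper": 1,"tx": 0,"ty": 0,"tz": 0,"ax": 0,"ay": 0,"az": 0},
  {"gripper": 1,"tx": 0,"ty": 0,"tz": 0,"ax": 0,"ay": 0,"az": 0},
  {"gripper": 1,"tx": 0,"ty": 0,"tz": 0,"ax": 0,"ay": 0,"az": 0},
  {"gripper": 1,"tx": 0,"ty": 0,"tz": 0,"ax": 0,"ay": 0,"az": 0},
  {"gripper": 1,"tx": 0,"ty": 0,"tz": 0,"ax": 0,"ay": 0,"az": 0},
  {"gripper": 1,"tx": 0,"ty": 0,"tz": 0,"ax": 0,"ay": 0,"az": 0},
  {"gripper": 1,"tx": 0,"ty": 0,"tz": 0,"ax": 0,"ay": 0,"az": 0},
  {"gripper": 1,"tx": 0,"ty": 0,"tz": 0,"ax": 0,"ay": 0,"az": 0},
  {"gripper": 1,"tx": 0,"ty": 0,"tz": 0,"ax": 0,"ay": 0,"az": 0},
  {"gripper": 1,"tx": 0,"ty": 0,"tz": 0,"ax": 0,"ay": 0,"az": 0},
  {"gripper": 1,"tx": 0,"ty": 0,"tz": 0,"ax": 0,"ay": 0,"az": 0},
  {"gripper": 1,"tx": 0,"ty": 0,"tz": 0,"ax": 0,"ay": 0,"az": 0},
  {"gripper": 1,"tx": 0,"ty": 0,"tz": 0,"ax": 0,"ay": 0,"az": 0},
], newtons=20)

```text
t: 4.32
ee_pos: [0.62, 0.1077, 0.3947]
orientation: [-0.0, 0.138, 0.99, 0.0]
force: [-0.1, -0.3, -0.4]
grip_width: 0.0001
```

Request:
move_arm([
  {"gripper": 1,"tx": 0,"ty": 0,"tz": 0,"ax": 0,"ay": 0,"az": 0},
  {"gripper": 1,"tx": 0,"ty": 0,"tz": 0,"ax": 0,"ay": 0,"az": 0},
  {"gripper": 1,"tx": 0,"ty": 0,"tz": 0,"ax": 0,"ay": 0,"az": 0},
  {"gripper": 1,"tx": 0,"ty": 0,"tz": 0,"ax": 0,"ay": 0,"az": 0},
  {"gripper": 1,"tx": 0,"ty": 0,"tz": 0,"ax": 0,"ay": 0,"az": 0},
  {"gripper": 1,"tx": 0,"ty": 0,"tz": 0,"ax": 0,"ay": 0,"az": 0},
  {"gripper": 1,"tx": 0,"ty": 0,"tz": 0,"ax": 0,"ay": 0,"az": 0},
  {"gripper": 1,"tx": 0,"ty": 0,"tz": 0,"ax": 0,"ay": 0,"az": 0},
], newtons=20)

```text
t: 4.98
ee_pos: [0.62, 0.1076, 0.3947]
orientation: [-0.0, 0.138, 0.99, -0.0]
force: [-0.2, 0.5, -0.5]
grip_width: -0.0
```

Request:
move_arm([
  {"gripper": 1,"tx": 0,"ty": 0,"tz": -2,"ax": 0,"ay": 0,"az": 0},
  {"gripper": 1,"tx": 0,"ty": 0,"tz": -4,"ax": 0,"ay": 0,"az": 0},
  {"gripper": 1,"tx": 0.2,"ty": -1.6,"tz": -5,"ax": 0,"ay": 0,"az": 0},
  {"gripper": 1,"tx": 0.5,"ty": -4.8,"tz": -5,"ax": 0,"ay": 0,"az": 0},
  {"gripper": 1,"tx": 0.8,"ty": -8,"tz": -5,"ax": 0,"ay": 0,"az": 0},
  {"gripper": 1,"tx": 1.1,"ty": -11.2,"tz": -5,"ax": 0,"ay": 0,"az": 0},
  {"gripper": 1,"tx": 1.4,"ty": -14.4,"tz": -5,"ax": 0,"ay": 0,"az": 0},
  {"gripper": 1,"tx": 1.8,"ty": -17.6,"tz": -5,"ax": 0,"ay": 0,"az": 0},
  {"gripper": 1,"tx": 2.1,"ty": -20.8,"tz": -5,"ax": 0,"ay": 0,"az": 0},
  {"gripper": 1,"tx": 2.4,"ty": -24,"tz": -5,"ax": 0,"ay": 0,"az": 0},
  {"gripper": 1,"tx": 2.7,"ty": -27.2,"tz": -5,"ax": 0,"ay": 0,"az": 0},
  {"gripper": 1,"tx": 3,"ty": -30.4,"tz": -5,"ax": 0,"ay": 0,"az": 0},
  {"gripper": 1,"tx": 3.3,"ty": -33.6,"tz": -5,"ax": 0,"ay": 0,"az": 0},
  {"gripper": 1,"tx": 3.6,"ty": -36.8,"tz": -5,"ax": 0,"ay": 0,"az": 0},
  {"gripper": 1,"tx": 4,"ty": -40,"tz": -5,"ax": 0,"ay": 0,"az": 0},
  {"gripper": 1,"tx": 4.3,"ty": -43.2,"tz": -5,"ax": 0,"ay": 0,"az": 0},
  {"gripper": 1,"tx": 4.6,"ty": -46,"tz": -5,"ax": 0,"ay": 0,"az": 0},
  {"gripper": 1,"tx": 4.8,"ty": -48,"tz": -5,"ax": 0,"ay": 0,"az": 0},
  {"gripper": 1,"tx": 4.8,"ty": -48.4,"tz": -5,"ax": 0,"ay": 0,"az": 0},
  {"gripper": 1,"tx": 4.8,"ty": -48.4,"tz": -5,"ax": 0,"ay": 0,"az": 0},
], newtons=20)

```text
t: 6.65
ee_pos: [0.441, -0.3459, 0.4446]
orientation: [-0.0, 0.139, 0.99, 0.0]
force: [0.4, 1.0, 0.6]
grip_width: 0.0001
```

```bash
python3 - <<'E'
from st import *
st()
E
```

```text
t 6.65 gp [ 0.441  -0.3459  0.2899] q [-0.76  0.01  1.54  0.    1.59 -2.05] F [0.42 1.03 0.6 ] w 6.45934613326088e-05
tip [-4.69 48.48  8.94]
green [ 0.06  0.07 26.79]
```

The hold ran from t 2.55 to t 4.98 with no contact, and the gripper is now 25 cm above green. I'll descend to about 2 cm above it and check.

Request:
move_arm([
  {"gripper": 1,"tx": 0,"ty": 0,"tz": 1,"ax": 0,"ay": 0,"az": 0},
  {"gripper": 1,"tx": 0,"ty": 0,"tz": 3,"ax": 0,"ay": 0,"az": 0},
  {"gripper": 1,"tx": 0,"ty": 0,"tz": 6,"ax": 0,"ay": 0,"az": 0},
  {"gripper": 1,"tx": 0,"ty": 0,"tz": 9,"ax": 0,"ay": 0,"az": 0},
  {"gripper": 1,"tx": 0,"ty": 0,"tz": 12,"ax": 0,"ay": 0,"az": 0},
  {"gripper": 1,"tx": 0,"ty": 0,"tz": 15,"ax": 0,"ay": 0,"az": 0},
  {"gripper": 1,"tx": 0,"ty": 0,"tz": 18,"ax": 0,"ay": 0,"az": 0},
  {"gripper": 1,"tx": 0,"ty": 0,"tz": 20.5,"ax": 0,"ay": 0,"az": 0},
  {"gripper": 1,"tx": 0,"ty": 0,"tz": 22.3,"ax": 0,"ay": 0,"az": 0},
  {"gripper": 1,"tx": 0,"ty": 0,"tz": 23,"ax": 0,"ay": 0,"az": 0},
  {"gripper": 1,"tx": 0,"ty": 0,"tz": 23,"ax": 0,"ay": 0,"az": 0},
  {"gripper": 1,"tx": 0,"ty": 0,"tz": 23,"ax": 0,"ay": 0,"az": 0},
], newtons=20)

```text
t: 7.65
ee_pos: [0.4421, -0.3441, 0.215]
orientation: [0.0, 0.137, 0.991, 0.0]
force: [0.5, -1.1, 0.2]
grip_width: -0.0002
```

```bash
python3 - <<'E'
from st import *
st()
ims=[]
for n in('side','top'):
    d=ctrl.get_image(n);im=d['image'];u,v=proj(d,[.4405,-.345,.022]).astype(int)
    c=im[v-40:v+40,u-45:u+45];ims.append(cv2.resize(c,None,fx=4,fy=4,interpolation=cv2.INTER_CUBIC)[:,:,::-1])
cv2.imwrite('pics/both4.png',np.hstack(ims))
E
```

```text
t 7.65 gp [ 0.4421 -0.3441  0.0603] q [-0.75  0.2   1.77  0.    1.17 -2.05] F [ 0.48 -1.11  0.15] w -0.00024578279432623857
tip [ -4.8   48.27 -14.01]
green [ 0.13 -0.13  3.83]
```

View pics/both4.png

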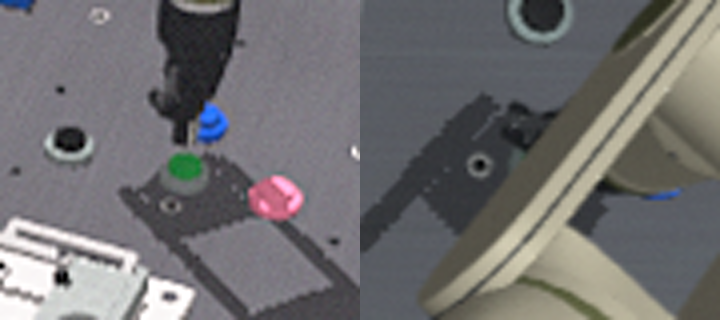

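In the side crop the fingertips, at (182,140), are directly above the green button at (185,165), and black, blue and pink are all clear. I'll press slowly, checking the force.

Request:
move_arm([
  {"gripper": 1,"tx": 0,"ty": 0,"tz": 0.6,"ax": 0,"ay": 0,"az": 0},
  {"gripper": 1,"tx": 0,"ty": 0,"tz": 1.2,"ax": 0,"ay": 0,"az": 0},
  {"gripper": 1,"tx": 0,"ty": 0,"tz": 1.6,"ax": 0,"ay": 0,"az": 0},
  {"gripper": 1,"tx": 0,"ty": 0,"tz": 1.9,"ax": 0,"ay": 0,"az": 0},
  {"gripper": 1,"tx": 0,"ty": 0,"tz": 2.1,"ax": 0,"ay": 0,"az": 0},
  {"gripper": 1,"tx": 0,"ty": 0,"tz": 2.2,"ax": 0,"ay": 0,"az": 0},
  {"gripper": 1,"tx": 0,"ty": 0,"tz": 2.3,"ax": 0,"ay": 0,"az": 0},
  {"gripper": 1,"tx": 0,"ty": 0,"tz": 2.4,"ax": 0,"ay": 0,"az": 0},
  {"gripper": 1,"tx": 0,"ty": 0,"tz": 2.5,"ax": 0,"ay": 0,"az": 0},
  {"gripper": 1,"tx": 0,"ty": 0,"tz": 2.5,"ax": 0,"ay": 0,"az": 0},
  {"gripper": 1,"tx": 0,"ty": 0,"tz": 2.5,"ax": 0,"ay": 0,"az": 0},
], newtons=20)

```text
t: 8.67
ee_pos: [0.4415, -0.3448, 0.1898]
orientation: [-0.0, 0.138, 0.99, 0.0]
force: [-2.6, 1.8, 3.6]
grip_width: -0.0001
```

At 3.6 N and about 5 mm of travel it isn't at the bottom yet, so I'll go a little further.

Request:
move_arm([
  {"gripper": 1,"tx": 0,"ty": 0,"tz": 0.05,"ax": 0,"ay": 0,"az": 0},
  {"gripper": 1,"tx": 0,"ty": 0,"tz": 0.1,"ax": 0,"ay": 0,"az": 0},
  {"gripper": 1,"tx": 0,"ty": 0,"tz": 0.15,"ax": 0,"ay": 0,"az": 0},
  {"gripper": 1,"tx": 0,"ty": 0,"tz": 0.15,"ax": 0,"ay": 0,"az": 0},
  {"gripper": 1,"tx": 0,"ty": 0,"tz": 0.15,"ax": 0,"ay": 0,"az": 0},
], newtons=20)

```text
t: 9.08
ee_pos: [0.4417, -0.3449, 0.1893]
orientation: [0.0, 0.138, 0.99, -0.0]
force: [-5.9, 4.4, 14.2]
grip_width: 0.0001
```

```bash
python3 - <<'E'
from st import *
st()
d=ctrl.get_image('side');im=d['image'];u,v=proj(d,[.4405,-.345,.022]).astype(int)
cv2.imwrite('pics/press.png',cv2.resize(im[v-40:v+40,u-45:u+45],None,fx=5,fy=5,interpolation=cv2.INTER_CUBIC)[:,:,::-1])
E
```

```text
t 9.0833 gp [ 0.4417 -0.3449  0.0346] q [-0.75  0.24  1.78 -0.    1.12 -2.05] F [-5.87  4.42 14.17] w 9.862518899200527e-05
tip [ -4.76  48.36 -16.6 ]
green [ 0.11 -0.04  1.26]
```

View pics/press.png

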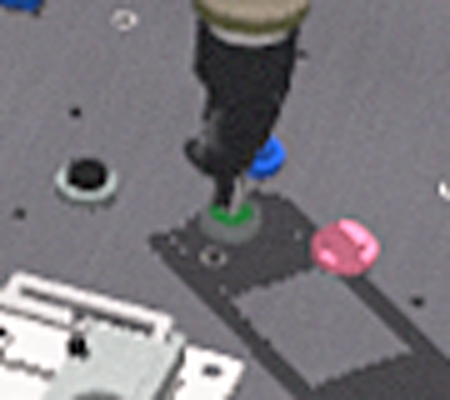

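The force jumped to 14 N at about 6 mm, so the button is on its stop, and the picture shows the fingertips on the green cap at (233,212). Retreating straight up.

Request:
move_arm([
  {"gripper": 1,"tx": 0,"ty": 0,"tz": -0.5,"ax": 0,"ay": 0,"az": 0},
  {"gripper": 1,"tx": 0,"ty": 0,"tz": -1.5,"ax": 0,"ay": 0,"az": 0},
  {"gripper": 1,"tx": 0,"ty": 0,"tz": -3,"ax": 0,"ay": 0,"az": 0},
  {"gripper": 1,"tx": 0,"ty": 0,"tz": -5,"ax": 0,"ay": 0,"az": 0},
  {"gripper": 1,"tx": 0,"ty": 0,"tz": -8,"ax": 0,"ay": 0,"az": 0},
  {"gripper": 1,"tx": 0,"ty": 0,"tz": -11,"ax": 0,"ay": 0,"az": 0},
  {"gripper": 1,"tx": 0,"ty": 0,"tz": -14,"ax": 0,"ay": 0,"az": 0},
  {"gripper": 1,"tx": 0,"ty": 0,"tz": -16,"ax": 0,"ay": 0,"az": 0},
  {"gripper": 1,"tx": 0,"ty": 0,"tz": -17,"ax": 0,"ay": 0,"az": 0},
  {"gripper": 1,"tx": 0,"ty": 0,"tz": -17,"ax": 0,"ay": 0,"az": 0},
  {"gripper": 1,"tx": 0,"ty": 0,"tz": -17,"ax": 0,"ay": 0,"az": 0},
  {"gripper": 1,"tx": 0,"ty": 0,"tz": -17,"ax": 0,"ay": 0,"az": 0},
], newtons=20)

```text
t: 10.13
ee_pos: [0.4412, -0.3444, 0.3561]
orientation: [-0.001, 0.138, 0.99, 0.001]
force: [-0.2, -0.1, -0.3]
grip_width: -0.0003
```

```bash
python3 - <<'E'
from st import *
st()
d=ctrl.get_image('side')
cv2.imwrite('pics/end.png',d['image'][:,:,::-1])
E
```

```text
t 10.1333 gp [ 0.4408 -0.3441  0.2014] q [-0.75  0.05  1.66  0.    1.43 -2.05] F [-0.23 -0.13 -0.25] w -0.00031828243823228344
tip [-4.86 48.31  0.14]
green [-0.04 -0.12 17.94]
```

View pics/end.png

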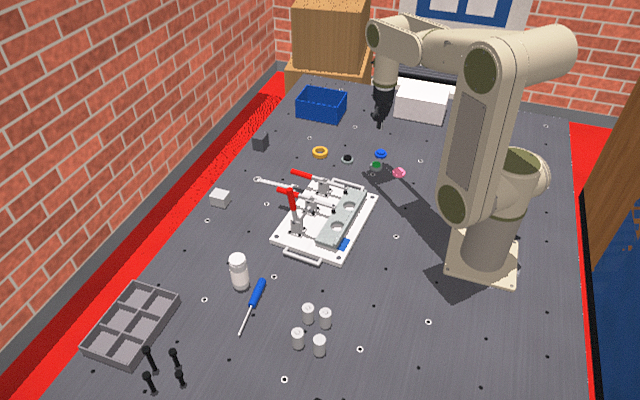

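The arm is clear with no force on it. The green button is up at (376,166), the open handle still stands at (290,197), and every loose item is where it started.

```bash
python3 -c "
from rig import ctrl
print(ctrl.hand_in())"
```

```text
the job is handed in; nothing more can be done
None
```

I pointed out the open clamp, pressed the green button and handed the job in at about t = 10.2 s. No verdict was reported.

- **Pointing:** the shut fingertips stayed about 2 cm above the open handle's end for 2.4 s. The grasp point was about 38–40 mm above the end and within 1 mm sideways of its measured position, with no contact force.
- **Press:** I pressed green until the force rose to about 14 N at roughly 6 mm of travel, which puts it on its stop. I then backed straight up, ending about 16 cm clear with no force on the tool.
- **Final side view:** the button looks released, the handle still stands, and the loose items appear where they started. I judged this by eye and did not measure it.
- **Disagreements:** the first two move calls were refused as "invalid input", with no motion. Calls with every row field and the grip force filled in worked. The two views put green about 4 mm apart in y, and I used the top view's value.

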